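# Get the opener out of the blocked drawer

## Robot

A 6-joint arm with a two-finger parallel gripper is mounted at the origin on a cart in front of the work surface, level with it; the furniture and walls round the work are solid. World frame = base frame: x ahead of the robot, y to its left, z up, the work surface at z = 0. Lengths are in m, angles in degrees, forces in N, time in s.
With the tool pointing down it reaches from about 0.325 to 0.9 m from the base axis. Payload 3.5 kg.
Tool frame: the origin (TCP) lies between the finger pads, 19 mm behind the fingertips; this is the grasp point; z points along the fingers, y is the line along which they close (so a half turn about z gives the same grasp; the last joint's range is limited). The gripper opens to 85 mm and grips with 20 to 120 N. Pads are 22 mm wide; open, the fingers measure 114 mm over their backs; the gripper's body (76 mm by 85 mm) begins 54 mm behind the grasp point. The pads swing forward as they close: fully open they stand 13 mm farther back than shut.
Start: joints at [-82.873, 15.837, -1.513, 72.651, 0, 84.076], TCP at [0.141, -0.609, 0.25] pointing down, gripper open.
Joint ranges: [-178.77, 178.77], [-48.84, 107.48], [-61.69, 71.31], [-111.58, 123.2], [-90, 87.43], [-180, 180]. Speed limits (degrees/s): [147.25, 147.25, 180, 180, 180, 180].

## Interface

Orientations are given as a 3x3 rotation matrix whose columns are the frame's x, y, z axes.
In Python, from workcell import telemetry, imaging, env gives the robot as it stands.
- The arm moves only by the tool send_rows, never from a script. Its argument "series" is a list of rows, each a list of 7 numbers: the shift along the world's x, y, z in cm, then the turn, a rotation vector about the world's x, y, z in degrees, then the opening, from 0 (shut) to 1 (fully open). A call has 1 to 20 rows; each row shifts and turns the commanded pose from where the row before left it; what a row does not reach is not made up. A row lasts 1/10 s, in which the tool goes at most 50 mm and 8.59 degrees, less where a joint would pass 70% of its speed; a pose out of reach is approached as far as the arm can. A call with a gripper value outside its range is refused whole. The fingers move at their own pace and stop on an object; "squeeze" is the grip in N (left out, the last holds). Time passes only in rows, so rows that do not move let the fingers close. It gives the time, the measured TCP pose, the force, the opening and the grip force at its end, in the units of the state.
- telemetry.sense(): the state, without advancing time (a new reading comes with each control period).
- imaging.capture(name): name is "scene" or "top" or "wrist"; returns a dict with "image" (480x640x3 uint8, red, green, blue), "vertical_fov" (degrees; the focal length in pixels is half the picture's height over the tangent of half this angle, whatever the lens; pixels are square), "cx", "cy" (the principal point, pixels), "eye" and "rotation" of the camera in the world. Camera axes: x right, y down, z forward; pixel columns grow to the right and rows downward; lengths in m; the calibration is good to about 2 mm. The wrist camera is an equidistant fisheye: a pixel r from the principal point sees the ray r / f radians off the axis. A picture is of the moment at which its call begins. There is no depth.
- env.close_job(): hands the job in; it is judged then, once.
The state is a dict: "time": time; "joint_pos": joint angles; "qd": joint speeds; "tau": joint torques, N m; "position": TCP position; "tcp_rot": TCP orientation; "force": force on the tool from outside, world axes, zero at the start; "ft_torque": the same for the moment, N m; "finger_gap": finger opening in m; "grasp_force": force on a finger pad.
Only numpy, scipy, OpenCV 4.12 (cv2) and the standard library are available. Lean on these libraries where they do the work, as an engineer would, in place of code of your own. Each camera call takes 0.05 s, during which the arm holds its last target. There are 200 camera calls.

## Task

Three seasoning jars stand in front of the little wooden chest, so its drawer opens only a hand's breadth: stand all three upright on the steel tray, then pull the drawer out far enough to lift the opener out of it, and lay the opener flat and lengthways on the dark chopping board, in the middle of the free strip beside the tin. Then push the drawer fully shut and put each jar back upright where it stood at the start. Knock no jar over, and leave the tin where it is.

Things in the scene. Friction and masses are not known exactly. Their poses are not given: they have to be found in the camera images.
- chest: Fixed small wooden chest with one drawer, on a wooden cover laid over the range (cover top at z = 0.019). 180 mm deep (x), 260 wide (y), 78 high; a moka pot and a mug are fixed on its top from 20 mm behind the front edge. Origin: centre of its underside. Its front looks along its own -x; front edge of the top at x = -90 mm. The drawer's inner floor is 18 mm above the origin, its walls 48 mm.
- drawer (a joint): How far the drawer is out, m: 0 shut, 0.15 at its stop; slides along chest -x, friction about 1 N, stays put. Starts 0.068 to 0.076 out. Front panel 12 mm thick, 258 wide, top edge 66 mm above the chest's underside, outer face at chest x = -102 mm minus this value, knob (18 mm wide, 14 proud) at its middle 30 mm up. Pull: pinch its top edge from above, one finger inside. Shut: push its outer face.
- salt_shaker: Salt shaker: clear glass with white salt and a grey domed pierced cap (34 mm across from 74 mm up); round, 44 mm across, 90 mm high, 0.1 kg. Origin: centre of its underside, z up. One of three jars in a row in front of the drawer, 98 mm apart, about 220 mm in front of the chest's origin, in any order. Grasp it round the body, tool point 68 mm up, with the fingers along the row.
- spice_a: Spice jar with a white cap (dark emblem on top) and dark green herbs; round, 47 mm across, 98 mm high, 0.1 kg. Origin: centre of its underside, z up. One of three jars in a row in front of the drawer, 98 mm apart, about 220 mm in front of the chest's origin, in any order. Grasp it round the body, tool point 68 mm up, with the fingers along the row.
- spice_b: Spice jar with a black cap, brown and green on top, and a green label; round, 44 mm across, 105 mm high, 0.1 kg. Origin: centre of its underside, z up. One of three jars in a row in front of the drawer, 98 mm apart, about 220 mm in front of the chest's origin, in any order. Grasp it round the body, tool point 75 mm up, with the fingers along the row.
- opener: Opener with white handle and metal head, 174 (its x) x 41 x 20 mm, 0.08 kg. Origin: centre of its underside. Lies flat on the drawer's floor, crosswise (along chest y), middle 63 to 77 mm behind the panel's inner face; at the start its rear half is under the chest's top. Free to lift with the drawer 0.12 or more out; grasp its middle across the 41 mm. A yellow peeler 62 mm behind it stays there.
- tray: Fixed oblong steel tray, 270 (its x) x 130 (y) mm outside, floor 3 mm thick, rim 14 mm high and 3 thick, wire handles at its ends (to 19 mm up). Origin: centre of its underside. Holds the three jars in a row along its x, 85 mm apart. Stands left or right of the chest (swaps places with the board).
- board: Fixed dark wooden chopping board, 220 (x) x 170 (y) x 15 mm. Origin at the centre of its underside. The tin stands on its +y half; the free strip is its -y half, whose middle is at x = 0, y = -43 mm, top at z = +15 mm in the board's frame.
- tin: Food tin, round, 75 mm across, 58 high, 0.26 kg, standing on the board's +y half (x within 30 mm of the board's middle, y about +43 mm of the board). Origin at the centre of its underside. To be left alone.

How it is judged (in metres and radians):
On the way, in this order (a step that is already met when the one before it is completed fails the run):
1. all three jars stand upright and released on the tray (x of salt_shaker in the frame of tray between -0.122 and 0.122 m and y of salt_shaker in the frame of tray between -0.055 and 0.055 m and z of each of salt_shaker, spice_a, spice_b in the frame of tray below 0.012 m and angle between each of salt_shaker, spice_a, spice_b's own z axis and vertical below 0.12 rad and contact force between the fingers and salt_shaker below 0.2 N and x of spice_a in the frame of tray between -0.122 and 0.122 m and y of spice_a in the frame of tray between -0.055 and 0.055 m and contact force between the fingers and spice_a below 0.2 N and x of spice_b in the frame of tray between -0.122 and 0.122 m and y of spice_b in the frame of tray between -0.055 and 0.055 m and contact force between the fingers and spice_b below 0.2 N), for 0.2 s.
2. the drawer is pulled at least 110 mm out (value of joint drawer above 0.11 m), for 0.2 s.
3. the opener lies released on the free strip of the board while the jars stand on the tray (all of step 1 and x of opener in the frame of board between -0.018 and 0.018 m and y of opener in the frame of board between -0.058 and -0.028 m and z of opener in the frame of board between 0.01 and 0.02 m and angle between the x axis of opener and the x axis of board, either way round below 0.2 rad and angle between opener's own z axis and vertical below 0.1 rad and contact force between the fingers and opener below 0.2 N), for 0.2 s.
At the end, for the whole second after the job is handed in: Opener at rest flat on the board, middle within 18 mm along and 15 mm across of the free strip's middle, lengthways within 0.2 rad; drawer shut within 6 mm; each jar upright (0.1 rad), at rest, within 15 mm of where it stood at the start; tin within 15 mm of its start (x of opener in the frame of board between -0.018 and 0.018 m and y of opener in the frame of board between -0.058 and -0.028 m and z of opener in the frame of board between 0.01 and 0.02 m and angle between the x axis of opener and the x axis of board, either way round below 0.2 rad and angle between each of opener, salt_shaker, spice_a, spice_b's own z axis and vertical below 0.1 rad and contact force between the fingers and opener below 0.2 N and distance of each of salt_shaker, spice_a, spice_b, tin from where it was at the start of the episode below 0.015 m and linear speed of each of salt_shaker, spice_a, spice_b, opener below 0.02 m/s and value of joint drawer below 0.006 m); the robot touches nothing.
It fails at once if a jar is knocked over (angle between any of salt_shaker, spice_a, spice_b's own z axis and vertical above 0.6 rad).
It fails at once if the tin is pushed away or knocked over (distance of tin from where it was at the start of the episode above 0.03 m or angle between tin's own z axis and vertical above 0.5 rad).
It also fails if it takes over 125 s, if anything falls off the work surface, if the arm or the gripper's body presses on something with over 40 N, if the wrist force passes 120 N, or if a joint passes its speed limit or range.

## Working session

There is one attempt and no reset: what is moved stays moved. The work goes in short steps, Python scripts to look and compute and a tool call to move; the robot and the scene stay as the last step left them, time stands still between calls to the robot, and variables do not carry over. Pictures are saved under pics/ and viewed, at most 14 in all, crops included, and the job is handed in when it is done.

Besides the shell and the picture viewer there is one more tool, called after "Emit:" by a JSON object that holds its "name" and its "arguments", one argument or row to a line. send_rows: Moves the arm, as the interface text tells. Its arguments: {"type":"object","properties":{"series":{"type":"array"},"squeeze":{"type":"number"}},"required":["series"]}

```bash
ls; mkdir -p pics
cat > h.py <<'E'
import numpy as np, cv2, pickle
from workcell import telemetry, imaging, env
def cap(n,fn):
    c=imaging.capture(n); cv2.imwrite('pics/'+fn+'.png',c['image'][:,:,::-1]); pickle.dump(c,open('pics/'+fn+'.pkl','wb')); return c
def load(fn): return pickle.load(open('pics/'+fn+'.pkl','rb'))
def ray(c,u,v,fish=False):
    f=240/np.tan(np.radians(c['vertical_fov'])/2)
    x,y=(u-c['cx']),(v-c['cy'])
    if fish:
        r=np.hypot(x,y); t=r/f; d=np.array([np.sin(t)*x/max(r,1e-9),np.sin(t)*y/max(r,1e-9),np.cos(t)])
    else: d=np.array([x/f,y/f,1])
    return np.array(c['rotation'])@d
def at(c,u,v,z,fish=False):
    d=ray(c,u,v,fish); e=np.array(c['eye']); return e+d*(z-e[2])/d[2]
def proj(c,p):
    f=240/np.tan(np.radians(c['vertical_fov'])/2)
    q=np.array(c['rotation']).T@(np.array(p)-np.array(c['eye'])); return q[:2]/q[2]*f+[c['cx'],c['cy']]
E
python3 - <<'E'
from h import *
for n in('top','scene'):
    c=cap(n,n+'0'); print(n,c['vertical_fov'],c['cx'],c['cy'],c['eye'],np.round(c['rotation'],3).tolist())
s=telemetry.sense(); print(s)
E
```

```text
pics
top 47.91485374757116 310.76453609563686 241.84186318720313 [0.39617551 0.04681775 1.08734765] [[0.025, -0.985, 0.173], [-0.999, -0.029, -0.018], [0.023, -0.173, -0.985]]
scene 42.961953794567734 317.87231169514115 250.0997432411054 [-0.72555722 -0.01631088  0.62343912] [[0.034, -0.391, 0.92], [-0.999, -0.001, 0.036], [-0.013, -0.921, -0.39]]
{'time': 0.1, 'joint_pos': array([-8.28732122e+01,  1.58765594e+01, -1.59011062e+00,  7.26499350e+01,
        1.18828720e-03,  8.40761019e+01]), 'qd': array([-0.00717626, -0.05491624,  0.11478619,  0.05236874, -0.03580138,
       -0.01982463]), 'tau': array([ 5.27915890e-04, -4.46706355e+01,  2.96129447e+01,  8.41338420e-03,
       -6.79268737e-05,  2.81943258e-06]), 'position': array([ 0.14105132, -0.60819461,  0.24894161]), 'tcp_rot': array([[ 9.74170715e-01,  2.25812674e-01, -2.31911383e-04],
       [ 2.25812676e-01, -9.74168644e-01,  2.02199116e-03],
       [ 2.30670433e-04, -2.02213310e-03, -9.99997929e-01]]), 'force': array([-0.29667776,  0.89841531,  0.50262372]), 'ft_torque': array([-0.01293481, -0.03796482,  0.00830145]), 'grasp_force': 0.0, 'finger_gap': 0.08568931226568646}
```

View pics/top0.png

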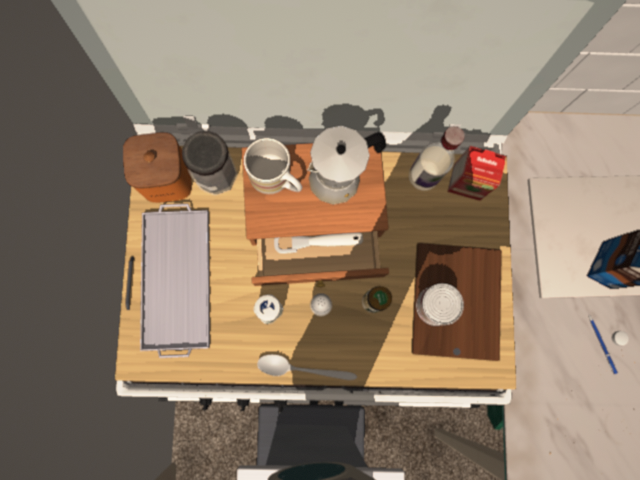

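View pics/scene0.png

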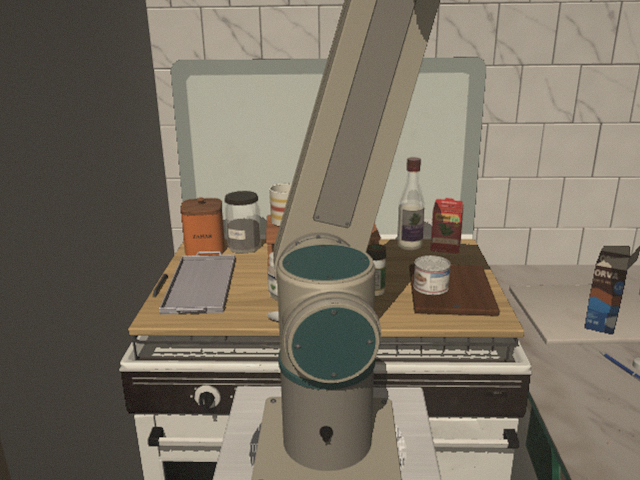

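Run:
```python
from h import *
im=cv2.imread('pics/top0.png')
def crop(u,v,w,h,s,n):
    o=cv2.resize(im[v:v+h,u:u+w],None,fx=s,fy=s,interpolation=cv2.INTER_CUBIC)
    for a in range(u-u%20+20,u+w,20):cv2.putText(o,str(a),((a-u)*s,8),0,.3,(255,255,255));cv2.line(o,((a-u)*s,10),((a-u)*s,16),(255,255,255))
    for a in range(v-v%20+20,v+h,20):cv2.putText(o,str(a),(0,(a-v)*s),0,.3,(255,255,255));cv2.line(o,(20,(a-v)*s),(26,(a-v)*s),(255,255,255))
    cv2.imwrite('pics/'+n+'.png',o)
crop(236,195,160,130,5,'c1'); 
a=im.copy(); crop(130,195,90,170,3,'t');crop(405,235,110,130,4,'b')
t=cv2.imread('pics/t.png');b=cv2.imread('pics/b.png')
H=max(t.shape[0],b.shape[0]); p=lambda x:cv2.copyMakeBorder(x,0,H-x.shape[0],0,10,0)
cv2.imwrite('pics/tb.png',np.hstack([p(t),p(b)]))
c=load('top0')
print('cover z .019: jars caps')
for n,u,v,h in(('a',267,308,.098),('salt',321,305,.09),('b',378,298,.105)): print(n,at(c,u,v,.019+h))
```

```text
cover z .019: jars caps
a [0.44482524 0.10405308 0.117     ]
salt [0.45317619 0.00754797 0.109     ]
b [ 0.46743136 -0.09328803  0.124     ]
```

View pics/c1.png

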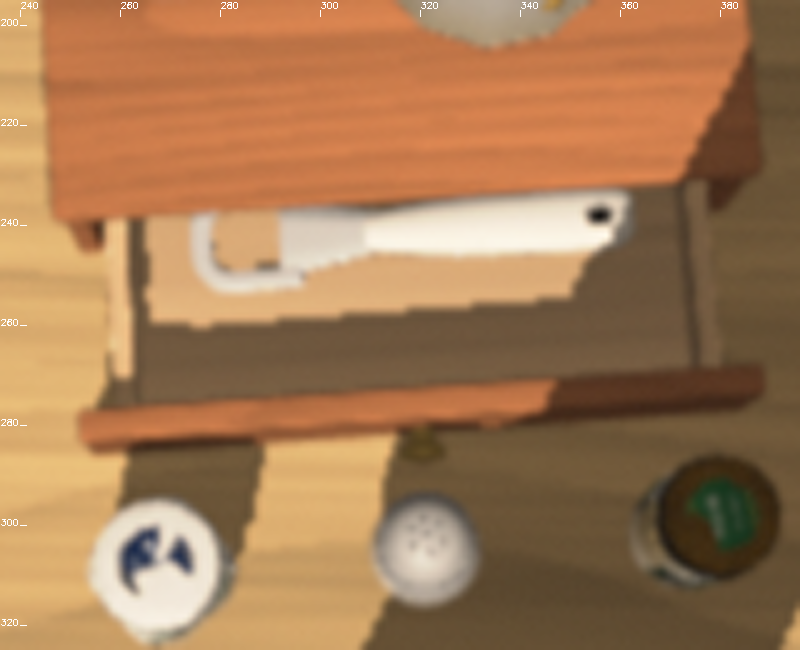

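View pics/tb.png

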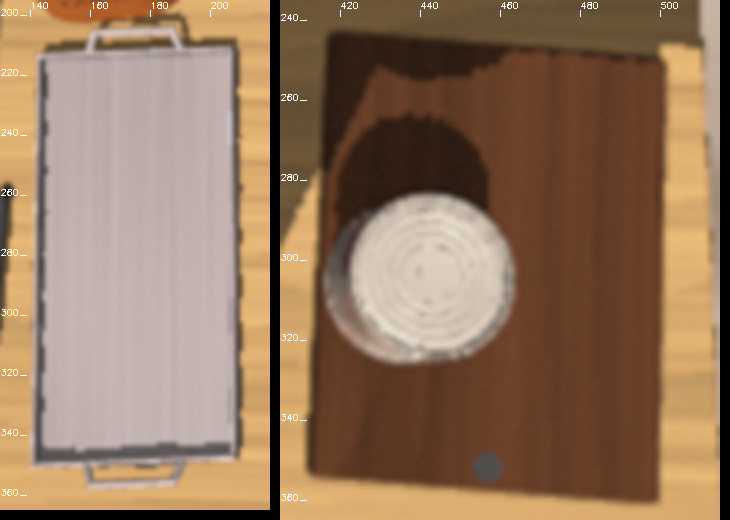

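Run:
```python
from h import *
c=load('top0'); r=lambda x:np.round(x,4).tolist()
for n,u,v,z in(('a',267.4,308.6,.117),('salt',321.2,305,.100),('b',379.6,298.2,.124),('tin',443,304,.092),
 ('chestL',246.6,238.6,.097),('chestR',387.5,230.8,.097),('panL',251.6,277.4,.085),('panR',388.4,268.4,.085),
 ('opL',274.5,246,.047),('opR',362,238,.052),('opTopEdge?',311,245,.05),('opbot',345,245.5,.05)): print(n,r(at(c,u,v,z)))
def rect(P,z):
    Q=np.array([at(c,u,v,z)[:2] for u,v in P]); TL,TR,BL,BR=Q
    print('centre',r(Q.mean(0)),'len x',r(np.linalg.norm(TL-BL)),r(np.linalg.norm(TR-BR)),'y',r(np.linalg.norm(TL-TR)),r(np.linalg.norm(BL-BR)),
    'yaw x',[float(np.degrees(np.arctan2(d[1],d[0])).round(2)) for d in(TL-BL,TR-BR)],'yaw y',[float(np.degrees(np.arctan2(-d[0],d[1])).round(2)) for d in (TL-TR,BL-BR)])
rect([(142.7,214),(209.3,209),(141,349.3),(210,347.3)],.033)
rect([(417,243),(500.75,250.5),(412,353),(499.5,360.5)],.034)
```

```text
a [0.4438, 0.1033, 0.117]
salt [0.4537, 0.0068, 0.1]
b [0.4672, -0.0962, 0.124]
tin [0.462, -0.2182, 0.092]
chestL [0.573, 0.1481, 0.097]
chestR [0.5956, -0.1146, 0.097]
panL [0.5022, 0.1367, 0.085]
panR [0.5262, -0.1183, 0.085]
opL [0.5688, 0.0983, 0.047]
opR [0.5888, -0.072, 0.052]
opTopEdge? [0.5724, 0.0272, 0.05]
opbot [0.5733, -0.0391, 0.05]
centre [0.5016, 0.2885] len x 0.2638 0.271 y 0.1318 0.1307 yaw x [3.81, 3.58] yaw y [6.19, 3.06]
centre [0.4729, -0.262] len x 0.215 0.2147 y 0.1677 0.1691 yaw x [-3.07, -2.7] yaw y [-3.51, -3.38]
```

Emit:
{"name": "send_rows", "arguments": {
  "series": [
    [1.52,3.56,-0.25,0,0,8.5,1],
    [1.52,3.56,-0.25,0,0,8.5,1],
    [1.52,3.56,-0.25,0,0,8.5,1],
    [1.52,3.56,-0.25,0,0,8.5,1],
    [1.52,3.56,-0.25,0,0,8.5,1],
    [1.52,3.56,-0.25,0,0,8.5,1],
    [1.52,3.56,-0.25,0,0,8.5,1],
    [1.52,3.56,-0.25,0,0,8.5,1],
    [1.52,3.56,-0.25,0,0,8.5,1],
    [1.52,3.56,-0.25,0,0,8.5,1],
    [1.52,3.56,-0.25,0,0,8.5,1],
    [1.52,3.56,-0.25,0,0,8.5,1],
    [1.52,3.56,-0.25,0,0,8.5,1],
    [1.52,3.56,-0.25,0,0,8.5,1],
    [1.52,3.56,-0.25,0,0,8.5,1],
    [1.52,3.56,-0.25,0,0,8.5,1],
    [1.52,3.56,-0.25,0,0,8.5,1],
    [1.52,3.56,-0.25,0,0,8.5,1],
    [1.52,3.56,-0.25,0,0,8.5,1],
    [1.52,3.56,-0.25,0,0,8.5,1]
  ],
  "squeeze": 30
}}

```text
time: 2.1
position: [0.4451, 0.1048, 0.1996]
tcp_rot: [[-0.998, -0.06, -0.0], [-0.06, 0.998, -0.0], [0.0, -0.0, -1.0]]
force: [0.6, -1.2, -0.3]
finger_gap: 0.0856
grasp_force: 0.0
```

Emit:
{"name": "send_rows", "arguments": {
  "series": [
    [0,0,0,0,0,2.15,1],
    [0,0,0,0,0,0,1],
    [0,0,0,0,0,0,1]
  ]
}}

```text
time: 2.4
position: [0.4446, 0.103, 0.1996]
tcp_rot: [[-0.996, -0.09, -0.001], [-0.09, 0.996, -0.0], [0.001, -0.0, -1.0]]
force: [0.6, 0.3, -0.5]
finger_gap: 0.0856
grasp_force: 0.0
```

Run:
```python
from h import *
c=cap('wrist','w1'); print(c['vertical_fov'],c['cx'],c['cy'],c['eye'],np.round(c['rotation'],3).tolist())
s=telemetry.sense(); print(s['position'],np.round(s['tcp_rot'],4).tolist(),s['joint_pos'])
```

```text
65.70646984690485 321.80993712111587 244.85824799790944 [0.3716087  0.09811293 0.32259128] [[-0.091, 0.954, 0.285], [0.996, 0.087, 0.026], [-0.0, 0.286, -0.958]]
[0.44461292 0.10271254 0.19973688] [[-0.996, -0.0892, -0.0008], [-0.0892, 0.996, -0.0002], [0.0008, -0.0001, -1.0]] [ 4.88722260e+00  6.21451652e-01 -2.55776630e+01  6.38474593e+01
 -8.31901139e-03 -2.31079593e-01]
```

View pics/w1.png

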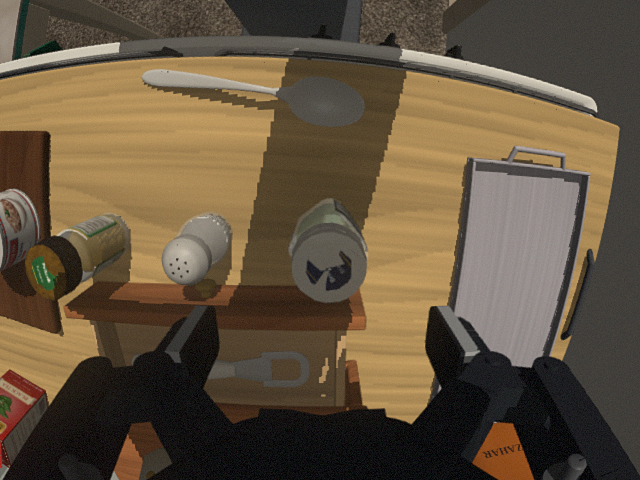

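Run:
```python
from h import *
c=load('w1')
for n,u,v,z in(('a',329,267,.117),('salt',185,259,.1),('b',54,267,.124),('panel inner cornerR',66,311,.085),('L',365,326,.085)): print(n,at(c,u,v,z,True))
```

```text
a [0.44594277 0.10912783 0.117     ]
salt [0.45585503 0.01466714 0.1       ]
b [ 0.46369078 -0.08063912  0.124     ]
panel inner cornerR [ 0.52182973 -0.11012108  0.085     ]
L [0.50097625 0.14155416 0.085     ]
```

Emit:
{"name": "send_rows", "arguments": {
  "series": [
    [0,0.4,-2,0,0,0,1],
    [0,0,-2.5,0,0,0,1],
    [0,0,-2.5,0,0,0,1],
    [0,0,-2.5,0,0,0,1],
    [0,0,-1.8,0,0,0,1],
    [0,0,0,0,0,0,1],
    [0,0,0,0,0,0,0.8],
    [0,0,0,0,0,0,0.7],
    [0,0,0,0,0,0,0.6],
    [0,0,0,0,0,0,0.5],
    [0,0,0,0,0,0,0.4],
    [0,0,0,0,0,0,0.3],
    [0,0,0,0,0,0,0.3],
    [0,0,0,0,0,0,0.3]
  ],
  "squeeze": 30
}}

```text
time: 3.85
position: [0.4465, 0.1072, 0.0888]
tcp_rot: [[-0.996, -0.091, 0.003], [-0.091, 0.996, -0.0], [-0.003, -0.001, -1.0]]
force: [-0.9, 0.5, 5.6]
finger_gap: 0.0519
grasp_force: 30.9
```

Emit:
{"name": "send_rows", "arguments": {
  "series": [
    [0,0,1,0,0,0,0.3],
    [0,0,2,0,0,0,0.3],
    [0,0,2,0,0,0,0.3],
    [0,0,2,0,0,0,0.3],
    [0,0,0,0,0,0,0.3]
  ]
}}

```text
time: 4.35
position: [0.4478, 0.1075, 0.1604]
tcp_rot: [[-0.996, -0.091, 0.007], [-0.091, 0.996, 0.001], [-0.007, 0.0, -1.0]]
force: [0.2, -0.1, -0.9]
finger_gap: 0.0518
grasp_force: 31.7
```

Run:
```python
from h import *
cap('top','top1'); cap('wrist','w2')
a=cv2.imread('pics/top1.png')[180:330,130:400]; b=cv2.imread('pics/w2.png')[100:480]
b=cv2.resize(b,(505,300)); a=cv2.resize(a,(540,300))
cv2.imwrite('pics/v2.png',np.vstack([a[:,:505],b]))
```

```text
(no output)
```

View pics/v2.png

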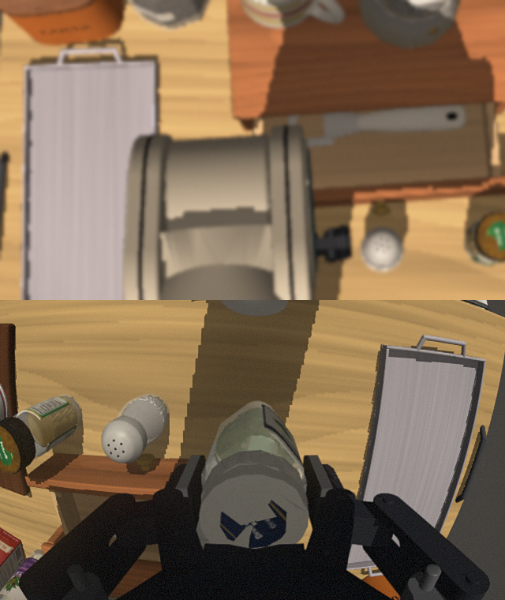

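Emit:
{"name": "send_rows", "arguments": {
  "series": [
    [0,1.5,0,0,0,0,0.3],
    [0,2.7,0,0,0,0,0.3],
    [0,2.7,0,0,0,0,0.3],
    [0,2.7,0,0,0,0,0.3],
    [0.8,2.7,0,0,0,0,0.3],
    [2,2.7,0,0,0,0,0.3],
    [2.5,2.3,0,0,0,0,0.3],
    [2.5,1.5,0,0,0,0,0.3],
    [2.5,0,0,0,0,0,0.3],
    [1.7,0,0,0,0,0,0.3],
    [0.8,0,0,0,0,0,0.3],
    [0,0,0,0,0,0,0.3],
    [0,0,-2,0,0,0,0.3],
    [0,0,-2,0,0,0,0.3],
    [0,0,-1,0,0,0,0.3],
    [0,0,0,0,0,0,0.3]
  ]
}}

```text
time: 6.05
position: [0.5704, 0.2943, 0.1047]
tcp_rot: [[-0.996, -0.091, -0.005], [-0.091, 0.996, -0.002], [0.005, -0.001, -1.0]]
force: [-0.7, -0.5, -0.5]
finger_gap: 0.0519
grasp_force: 31.7
```

Emit:
{"name": "send_rows", "arguments": {
  "series": [
    [0,0,-0.5,0,0,0,0.3],
    [0,0,-0.4,0,0,0,0.3],
    [0,0,-0.2,0,0,0,0.3],
    [0,0,0,0,0,0,0.3],
    [0,0,0,0,0,0,0.3]
  ]
}}

```text
time: 6.55
position: [0.5734, 0.2952, 0.0964]
tcp_rot: [[-0.996, -0.091, 0.001], [-0.091, 0.996, 0.0], [-0.001, 0.0, -1.0]]
force: [1.0, 0.4, -0.7]
finger_gap: 0.0521
grasp_force: 31.7
```

Emit:
{"name": "send_rows", "arguments": {
  "series": [
    [0,0,-0.3,0,0,0,0.3],
    [0,0,-0.1,0,0,0,0.3],
    [0,0,0,0,0,0,0.3],
    [0,0,0,0,0,0,0.3]
  ]
}}

```text
time: 6.95
position: [0.5731, 0.2951, 0.092]
tcp_rot: [[-0.996, -0.091, -0.0], [-0.091, 0.996, -0.0], [0.0, -0.0, -1.0]]
force: [-0.3, 0.1, -0.1]
finger_gap: 0.0519
grasp_force: 31.7
```

Emit:
{"name": "send_rows", "arguments": {
  "series": [
    [0,0,-0.1,0,0,0,0.3],
    [0,0,0,0,0,0,0.6],
    [0,0,0,0,0,0,0.7],
    [0,0,0,0,0,0,1],
    [0,0,0,0,0,0,1],
    [0,0,0,0,0,0,1],
    [0,0,3,0,0,0,1],
    [0,0,4,0,0,0,1],
    [0,0,2,0,0,0,1],
    [-2,0,0,0,0,0,1],
    [-4,-1.5,0,0,0,0,1],
    [-4,-4,0,0,0,0,1],
    [-1.8,-4,0,0,0,0,1],
    [0,-4,0,0,0,0,1],
    [0,-4,0,0,0,0,1],
    [0,-4,0,0,0,0,1],
    [0,-4,0,0,0,0,1],
    [0,-2.5,0,0,0,0,1],
    [0,-0.5,0,0,0,0,1],
    [0,0,0,0,0,0,1]
  ]
}}

```text
time: 8.95
position: [0.4598, 0.0144, 0.181]
tcp_rot: [[-0.996, -0.089, 0.0], [-0.089, 0.996, 0.0], [-0.0, 0.0, -1.0]]
force: [-0.0, -0.4, -0.1]
finger_gap: 0.0852
grasp_force: 0.0
```

Run:
```python
from h import *
cap('top','top2'); cap('wrist','w3')
a=cv2.imread('pics/top2.png')[180:360,130:340]; b=cv2.imread('pics/w3.png')[100:480]
b=cv2.resize(b,(505,300)); a=cv2.resize(a,(350,300))
cv2.imwrite('pics/v3.png',np.hstack([a,b[:,:440]]))
s=telemetry.sense();print(s['position'])
```

```text
[0.45975128 0.01549811 0.18097164]
```

View pics/v3.png

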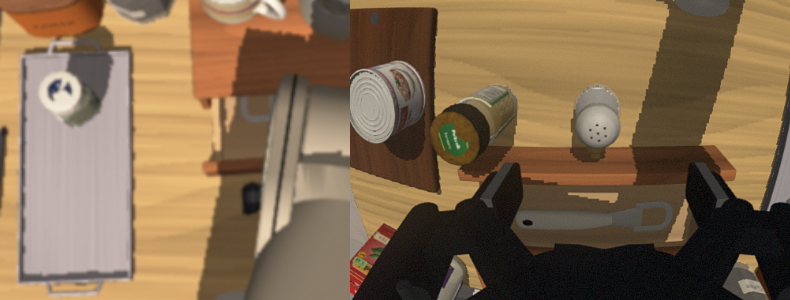

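Emit:
{"name": "send_rows", "arguments": {
  "series": [
    [0,0,-2,0,0,0,1],
    [0,0,0,0,0,0,1],
    [0,0,0,0,0,0,1],
    [0,0,0,0,0,0,1]
  ]
}}

```text
time: 9.45
position: [0.4601, 0.0154, 0.1616]
tcp_rot: [[-0.996, -0.092, 0.001], [-0.092, 0.996, 0.0], [-0.001, -0.0, -1.0]]
force: [1.1, -0.8, -0.2]
finger_gap: 0.0856
grasp_force: 0.0
```

Emit:
{"name": "send_rows", "arguments": {
  "series": [
    [-0.5,-0.45,-1,0,0,0,1],
    [0,0,-2,0,0,0,1],
    [0,0,-2,0,0,0,1],
    [0,0,-1.5,0,0,0,1],
    [0,0,-0.95,0,0,0,1],
    [0,0,0,0,0,0,1],
    [0,0,0,0,0,0,0.8],
    [0,0,0,0,0,0,0.7],
    [0,0,0,0,0,0,0.6],
    [0,0,0,0,0,0,0.5],
    [0,0,0,0,0,0,0.4],
    [0,0,0,0,0,0,0.3],
    [0,0,0,0,0,0,0.3],
    [0,0,0,0,0,0,0.3]
  ]
}}

```text
time: 10.85
position: [0.4554, 0.0101, 0.0872]
tcp_rot: [[-0.996, -0.091, 0.001], [-0.091, 0.996, -0.0], [-0.001, -0.001, -1.0]]
force: [-1.0, -0.8, 6.0]
finger_gap: 0.0341
grasp_force: 29.1
```

Emit:
{"name": "send_rows", "arguments": {
  "series": [
    [0,0,1,0,0,0,0.3],
    [0,0,2,0,0,0,0.3],
    [0,0,2,0,0,0,0.3],
    [0,0,2,0,0,0,0.3],
    [0,0,0,0,0,0,0.3]
  ]
}}

```text
time: 11.35
position: [0.4568, 0.0102, 0.1591]
tcp_rot: [[-0.996, -0.091, 0.005], [-0.091, 0.996, -0.0], [-0.005, -0.001, -1.0]]
force: [1.1, 0.3, -1.0]
finger_gap: 0.0342
grasp_force: 29.2
```

Emit:
{"name": "send_rows", "arguments": {
  "series": [
    [0,1.5,0,0,0,0,0.3],
    [0,2.5,0,0,0,0,0.3],
    [0.3,2.5,0,0,0,0,0.3],
    [0.3,2.5,0,0,0,0,0.3],
    [0.3,2.5,0,0,0,0,0.3],
    [0.3,2.5,0,0,0,0,0.3],
    [0.3,2.5,0,0,0,0,0.3],
    [0.3,2.5,0,0,0,0,0.3],
    [0.3,2.5,0,0,0,0,0.3],
    [0.3,2.5,0,0,0,0,0.3],
    [0.3,2.5,0,0,0,0,0.3],
    [0.3,1.5,0,0,0,0,0.3],
    [0,0,0,0,0,0,0.3],
    [0,0,-2,0,0,0,0.3],
    [0,0,-2,0,0,0,0.3],
    [0,0,-1,0,0,0,0.3],
    [0,0,0,0,0,0,0.3],
    [0,0,0,0,0,0,0.3]
  ]
}}

```text
time: 13.15
position: [0.4848, 0.2898, 0.1066]
tcp_rot: [[-0.996, -0.09, -0.0], [-0.09, 0.996, -0.0], [0.0, -0.0, -1.0]]
force: [0.5, 0.8, -0.6]
finger_gap: 0.0342
grasp_force: 29.2
```

Emit:
{"name": "send_rows", "arguments": {
  "series": [
    [0,0,-0.6,0,0,0,0.3],
    [0,0,-0.5,0,0,0,0.3],
    [0,0,-0.3,0,0,0,0.3],
    [0,0,-0.2,0,0,0,0.3],
    [0,0,0,0,0,0,0.3],
    [0,0,0,0,0,0,0.3]
  ]
}}

```text
time: 13.75
position: [0.4848, 0.2904, 0.0906]
tcp_rot: [[-0.996, -0.091, 0.0], [-0.091, 0.996, 0.0], [-0.0, 0.0, -1.0]]
force: [0.2, 0.1, -1.5]
finger_gap: 0.0341
grasp_force: 29.3
```

Emit:
{"name": "send_rows", "arguments": {
  "series": [
    [0,0,0,0,0,0,0.4],
    [0,0,0,0,0,0,0.6],
    [0,0,0,0,0,0,1],
    [0,0,0,0,0,0,1],
    [0,0,0,0,0,0,1],
    [0,0,3,0,0,0,1],
    [0,0,4,0,0,0,1],
    [0,0,2,0,0,0,1],
    [0,-2,0,0,0,0,1],
    [-0.2,-3,0,0,0,0,1],
    [-0.2,-3,0,0,0,0,1],
    [-0.2,-3,0,0,0,0,1],
    [-0.2,-3,0,0,0,0,1],
    [-0.2,-3,0,0,0,0,1],
    [-0.2,-3,0,0,0,0,1],
    [-0.2,-3,0,0,0,0,1],
    [-0.2,-3,0,0,0,0,1],
    [-0.2,-3,0,0,0,0,1],
    [-0.2,-3,0,0,0,0,1]
  ]
}}

```text
time: 15.65
position: [0.4646, -0.0309, 0.1807]
tcp_rot: [[-0.996, -0.091, 0.001], [-0.091, 0.996, -0.0], [-0.001, -0.0, -1.0]]
force: [0.0, 0.3, 0.4]
finger_gap: 0.0854
grasp_force: 0.0
```

Emit:
{"name": "send_rows", "arguments": {
  "series": [
    [0,-3,0,0,0,0,1],
    [0,-2,0,0,0,0,1],
    [0,-0.5,0,0,0,0,1],
    [0,0,0,0,0,0,1],
    [0,0,0,0,0,0,1]
  ]
}}

```text
time: 16.15
position: [0.4646, -0.084, 0.1805]
tcp_rot: [[-0.996, -0.091, -0.0], [-0.091, 0.996, 0.001], [0.0, 0.001, -1.0]]
force: [-0.2, 0.9, 0.1]
finger_gap: 0.0858
grasp_force: 0.0
```

Run:
```python
from h import *
cap('top','top3'); cap('wrist','w4')
a=cv2.imread('pics/top3.png')[180:360,130:340]; b=cv2.imread('pics/w4.png')[100:480]
b=cv2.resize(b,(505,300)); a=cv2.resize(a,(350,300))
cv2.imwrite('pics/v4.png',np.hstack([a,b[:,:440]]))
s=telemetry.sense();print(s['position'])
```

```text
[ 0.46464719 -0.08376338  0.18044261]
```

View pics/v4.png

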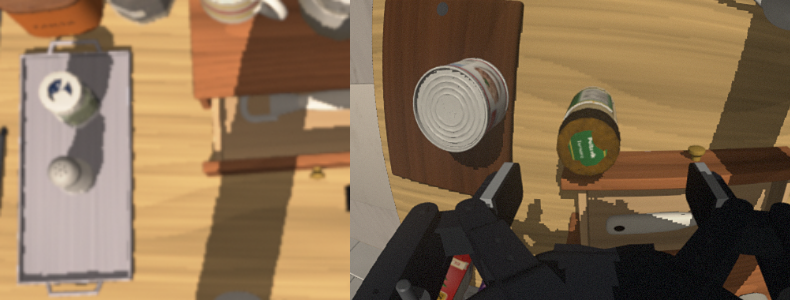

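Run:
```python
from h import *
print(at(load('w4'),301.6,288,.124,True), at(load('w3'),314.3,264.7,.1,True), at(load('w4'),125*640/505-0,100+104*380/300,.092,True))
```

```text
[ 0.46961155 -0.09223051  0.124     ] [0.46000337 0.01252063 0.1       ] [ 0.45559372 -0.18595154  0.092     ]
```

Emit:
{"name": "send_rows", "arguments": {
  "series": [
    [0.25,-0.85,-1,0,0,0,1],
    [0,0,-2,0,0,0,1],
    [0,0,-2.5,0,0,0,1],
    [0,0,-2,0,0,0,1],
    [0,0,-1.15,0,0,0,1],
    [0,0,0,0,0,0,1],
    [0,0,0,0,0,0,0.8],
    [0,0,0,0,0,0,0.7],
    [0,0,0,0,0,0,0.6],
    [0,0,0,0,0,0,0.5],
    [0,0,0,0,0,0,0.4],
    [0,0,0,0,0,0,0.3],
    [0,0,0,0,0,0,0.3],
    [0,0,0,0,0,0,0.3]
  ]
}}

```text
time: 17.65
position: [0.4682, -0.0937, 0.095]
tcp_rot: [[-0.996, -0.091, 0.002], [-0.091, 0.996, -0.001], [-0.002, -0.001, -1.0]]
force: [-1.0, -0.8, 5.9]
finger_gap: 0.0433
grasp_force: 30.1
```

Emit:
{"name": "send_rows", "arguments": {
  "series": [
    [0,0,1,0,0,0,0.3],
    [0,0,2,0,0,0,0.3],
    [0,0,2,0,0,0,0.3],
    [0,0,2,0,0,0,0.3],
    [0,0,0,0,0,0,0.3]
  ]
}}

```text
time: 18.15
position: [0.4692, -0.0938, 0.1667]
tcp_rot: [[-0.996, -0.091, 0.005], [-0.091, 0.996, -0.002], [-0.005, -0.002, -1.0]]
force: [0.7, 0.8, -1.0]
finger_gap: 0.0432
grasp_force: 30.7
```

Emit:
{"name": "send_rows", "arguments": {
  "series": [
    [0,1.4,0,0,0,0,0.3],
    [-0.5,2.5,0,0,0,0,0.3],
    [-0.5,2.5,0,0,0,0,0.3],
    [-0.5,2.5,0,0,0,0,0.3],
    [-0.5,2.5,0,0,0,0,0.3],
    [-0.5,2.5,0,0,0,0,0.3],
    [-0.5,2.5,0,0,0,0,0.3],
    [-0.5,2.5,0,0,0,0,0.3],
    [-0.5,2.5,0,0,0,0,0.3],
    [-0.5,2.5,0,0,0,0,0.3],
    [-0.5,2.5,0,0,0,0,0.3],
    [-0.5,2.5,0,0,0,0,0.3],
    [-0.5,2.5,0,0,0,0,0.3],
    [-0.5,2.5,0,0,0,0,0.3],
    [-0.4,2.5,0,0,0,0,0.3],
    [0,1.5,0,0,0,0,0.3],
    [0,0,-2,0,0,0,0.3],
    [0,0,-2,0,0,0,0.3],
    [0,0,-1,0,0,0,0.3],
    [0,0,0,0,0,0,0.3]
  ]
}}

```text
time: 20.15
position: [0.3962, 0.2848, 0.1117]
tcp_rot: [[-0.996, -0.091, -0.005], [-0.091, 0.996, -0.003], [0.005, -0.002, -1.0]]
force: [0.6, -1.1, -2.3]
finger_gap: 0.0432
grasp_force: 30.8
```

Emit:
{"name": "send_rows", "arguments": {
  "series": [
    [0,0,-0.3,0,0,0,0.3],
    [0,0,0,0,0,0,0.3],
    [0,0,0,0,0,0,0.3]
  ]
}}

```text
time: 20.45
position: [0.399, 0.286, 0.1118]
tcp_rot: [[-0.996, -0.09, 0.001], [-0.09, 0.996, 0.001], [-0.001, 0.001, -1.0]]
force: [0.2, -0.1, -0.6]
finger_gap: 0.0432
grasp_force: 30.8
```

Emit:
{"name": "send_rows", "arguments": {
  "series": [
    [0,0,-0.5,0,0,0,0.3],
    [0,0,-0.4,0,0,0,0.3],
    [0,0,-0.25,0,0,0,0.3],
    [0,0,-0.15,0,0,0,0.3],
    [0,0,0,0,0,0,0.3],
    [0,0,0,0,0,0,0.3]
  ]
}}

```text
time: 21.05
position: [0.3983, 0.2857, 0.0981]
tcp_rot: [[-0.996, -0.091, 0.0], [-0.091, 0.996, -0.0], [-0.0, -0.0, -1.0]]
force: [-0.5, 0.0, 1.0]
finger_gap: 0.043
grasp_force: 30.9
```

Emit:
{"name": "send_rows", "arguments": {
  "series": [
    [0,0,0,0,0,0,0.5],
    [0,0,0,0,0,0,0.7],
    [0,0,0,0,0,0,1],
    [0,0,0,0,0,0,1],
    [0,0,0,0,0,0,1],
    [0,0,3,0,0,0,1],
    [0,0,4,0,0,0,1],
    [0,0,3,0,0,0,1],
    [0,0,0,0,0,0,1],
    [0,0,0,0,0,0,1]
  ]
}}

```text
time: 22.05
position: [0.3988, 0.2861, 0.1987]
tcp_rot: [[-0.996, -0.091, 0.002], [-0.091, 0.996, 0.001], [-0.002, 0.001, -1.0]]
force: [-0.7, -0.6, -1.2]
finger_gap: 0.0851
grasp_force: 0.0
```

Emit:
{"name": "send_rows", "arguments": {
  "series": [
    [0.9,-2.3,0,0,0,-7.5,1],
    [0.9,-2.3,0,0,0,-7.5,1],
    [0.9,-2.3,0,0,0,-7.5,1],
    [0.9,-2.3,0,0,0,-7.5,1],
    [0.9,-2.3,0,0,0,-7.5,1],
    [0.9,-2.3,0,0,0,-7.5,1],
    [0.9,-2.3,0,0,0,-7.5,1],
    [0.9,-2.3,0,0,0,-7.5,1],
    [0.9,-2.3,0,0,0,-7.5,1],
    [0.9,-2.3,0,0,0,-7.5,1],
    [0.9,-2.3,0,0,0,-7.5,1],
    [0.9,-2.3,0,0,0,-7.5,0.6],
    [0,0,-1,0,0,0,0.6],
    [0,0,0,0,0,0,0.6],
    [0,0,0,0,0,0,0.6]
  ]
}}

```text
time: 23.55
position: [0.5046, 0.0105, 0.1864]
tcp_rot: [[-0.092, 0.996, -0.004], [0.996, 0.092, 0.001], [0.001, -0.004, -1.0]]
force: [0.5, 0.2, 0.0]
finger_gap: 0.0512
grasp_force: 0.0
```

Run:
```python
from h import *
cap('top','top4'); cap('wrist','w5')
a=cv2.imread('pics/top4.png')[180:360,130:340]; b=cv2.imread('pics/w5.png')
b=cv2.resize(b,(440,330)); a=cv2.resize(a,(350,300)); a=cv2.copyMakeBorder(a,0,30,0,0,0)
cv2.imwrite('pics/v5.png',np.hstack([a,b]))
s=telemetry.sense();print(s['position'],np.round(s['tcp_rot'],4).tolist())
```

```text
[0.5054832  0.01061057 0.18745841] [[-0.0924, 0.9957, -0.0014], [0.9957, 0.0924, 0.0003], [0.0004, -0.0014, -1.0]]
```

View pics/v5.png

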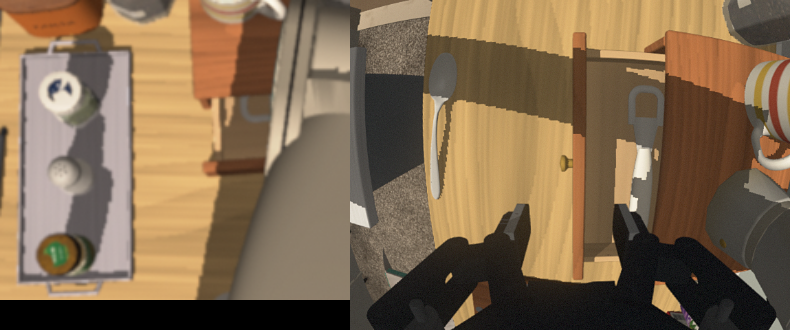

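Emit:
{"name": "send_rows", "arguments": {
  "series": [
    [0.45,0,-2,0,0,0,0.6],
    [0,0,-2.5,0,0,0,0.6],
    [0,0,-2.5,0,0,0,0.6],
    [0,0,-2,0,0,0,0.6],
    [0,0,-1.2,0,0,0,0.6],
    [0,0,-0.55,0,0,0,0.6],
    [0,0,0,0,0,0,0.6],
    [0,0,0,0,0,0,0.5],
    [0,0,0,0,0,0,0.4],
    [0,0,0,0,0,0,0.3],
    [0,0,0,0,0,0,0.2],
    [0,0,0,0,0,0,0.1],
    [0,0,0,0,0,0,0.05],
    [0,0,0,0,0,0,0.05]
  ]
}}

```text
time: 25.05
position: [0.5114, 0.0097, 0.0812]
tcp_rot: [[-0.091, 0.996, 0.001], [0.996, 0.091, -0.0], [-0.0, 0.001, -1.0]]
force: [-0.6, -0.5, 4.2]
finger_gap: 0.0115
grasp_force: 31.1
```

Emit:
{"name": "send_rows", "arguments": {
  "series": [
    [-0.4,-0.03,0,0,0,0,0.05],
    [-0.8,-0.07,0,0,0,0,0.05],
    [-0.9,-0.08,0,0,0,0,0.05],
    [-0.9,-0.08,0,0,0,0,0.05],
    [-0.9,-0.08,0,0,0,0,0.05],
    [-0.9,-0.08,0,0,0,0,0.05],
    [-0.9,-0.08,0,0,0,0,0.05],
    [-0.5,-0.05,0,0,0,0,0.05],
    [0,0,0,0,0,0,0.05],
    [0,0,0,0,0,0,0.05],
    [0,0,0,0,0,0,0.05]
  ]
}}

```text
time: 26.15
position: [0.448, 0.0037, 0.0811]
tcp_rot: [[-0.09, 0.996, -0.0], [0.996, 0.09, -0.001], [-0.001, -0.0, -1.0]]
force: [-0.5, -1.2, 7.7]
finger_gap: 0.0113
grasp_force: 31.7
```

Emit:
{"name": "send_rows", "arguments": {
  "series": [
    [0,0,0,0,0,0,0.4],
    [0,0,0,0,0,0,0.5],
    [0,0,0,0,0,0,0.5],
    [0,0,0,0,0,0,0.5],
    [0,0,3,0,0,0,0.5],
    [0,0,4,0,0,0,0.5],
    [0,0,4,0,0,0,0.8],
    [2,0,1,0,0,0,0.8],
    [2.5,0.3,0,0,0,0,0.8],
    [2,0.3,0,0,0,0,0.8],
    [0,0,0,0,0,0,0.8],
    [0,0,0,0,0,0,0.8]
  ]
}}

```text
time: 27.35
position: [0.513, 0.0104, 0.1999]
tcp_rot: [[-0.091, 0.996, -0.002], [0.996, 0.091, 0.0], [0.0, -0.002, -1.0]]
force: [0.1, -0.1, 0.4]
finger_gap: 0.0683
grasp_force: 0.0
```

Run:
```python
from h import *
cap('wrist','w6')
b=cv2.imread('pics/w6.png')
cv2.imwrite('pics/v6.png',b)
s=telemetry.sense();print(s['position'],np.round(s['tcp_rot'],4).tolist())
```

```text
[0.51248133 0.01039553 0.19979546] [[-0.0908, 0.9959, -0.0025], [0.9959, 0.0908, 0.0002], [0.0004, -0.0025, -1.0]]
```

View pics/v6.png

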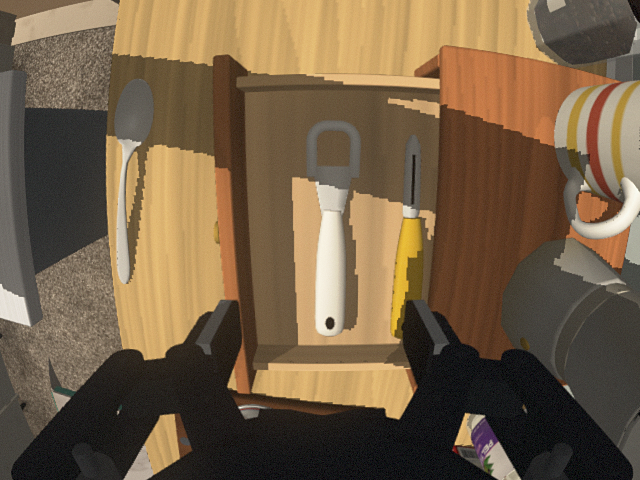

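Run:
```python
from h import *
c=load('w6')
for u,v,z in((333,121,.045),(330,337,.047),(332,200,.05),(331,230,.05),(218,56,.085),(240,300,.085),(446,120,.097),(411,140,.05),(397,330,.05)): print(u,v,at(c,u,v,z,True))
```

```text
333 121 [0.51292799 0.09727075 0.045     ]
330 337 [ 0.52802094 -0.07878882  0.047     ]
332 200 [0.5177038  0.03878428 0.05      ]
331 230 [0.51922216 0.01577927 0.05      ]
218 56 [0.43418193 0.134118   0.085     ]
240 300 [ 0.45787102 -0.03266605  0.085     ]
446 120 [0.58122179 0.1048628  0.097     ]
411 140 [0.57143236 0.08992985 0.05      ]
397 330 [ 0.58405267 -0.06593906  0.05      ]
```

Emit:
{"name": "send_rows", "arguments": {
  "series": [
    [0.8,-0.15,-2,0,0,0,0.55],
    [0,0,-2.5,0,0,0,0.55],
    [0,0,-2.5,0,0,0,0.55],
    [0,0,-2.5,0,0,0,0.55],
    [0,0,-2.5,0,0,0,0.55],
    [0,0,-1.2,0,0,0,0.55],
    [0,0,-0.6,0,0,0,0.55],
    [0,0,-0.2,0,0,0,0.55],
    [0,0,0,0,0,0,0.55],
    [0,0,0,0,0,0,0.55]
  ]
}}

```text
time: 28.4
position: [0.5228, 0.0087, 0.0616]
tcp_rot: [[-0.091, 0.996, 0.002], [0.996, 0.091, -0.0], [-0.0, 0.002, -1.0]]
force: [-0.3, 0.4, 0.3]
finger_gap: 0.0468
grasp_force: 0.0
```

Emit:
{"name": "send_rows", "arguments": {
  "series": [
    [0,0,0,0,0,0,0.4],
    [0,0,0,0,0,0,0.3],
    [0,0,0,0,0,0,0.2],
    [0,0,0,0,0,0,0.1],
    [0,0,0,0,0,0,0.05],
    [0,0,0,0,0,0,0.05],
    [0,0,0,0,0,0,0.05]
  ]
}}

```text
time: 29.1
position: [0.523, 0.0087, 0.0618]
tcp_rot: [[-0.091, 0.996, 0.002], [0.996, 0.091, -0.0], [-0.0, 0.002, -1.0]]
force: [-0.8, -0.8, 6.1]
finger_gap: 0.0404
grasp_force: 31.8
```

Emit:
{"name": "send_rows", "arguments": {
  "series": [
    [0,0,0.7,0,0,0,0.05],
    [0,0,1.5,0,0,0,0.05],
    [0,0,2.5,0,0,0,0.05],
    [0,0,2.5,0,0,0,0.05],
    [0,0,2.5,0,0,0,0.05],
    [0,0,2.5,0,0,0,0.05],
    [0,0,1.8,0,0,0,0.05],
    [0,0,0,0,0,0,0.05]
  ]
}}

```text
time: 29.9
position: [0.5237, 0.0086, 0.2035]
tcp_rot: [[-0.091, 0.996, 0.006], [0.996, 0.091, -0.001], [-0.001, 0.006, -1.0]]
force: [0.9, -1.0, 0.5]
finger_gap: 0.0404
grasp_force: 31.0
```

Emit:
{"name": "send_rows", "arguments": {
  "series": [
    [-2,0,0,0,0,0,0.05],
    [-3,-1,0,0,0,0,0.05],
    [0,-2.4,0,0,0,7.5,0.05],
    [0,-2.4,0,0,0,7.5,0.05],
    [0,-2.4,0,0,0,7.5,0.05],
    [0,-2.4,0,0,0,7.5,0.05],
    [0,-2.4,0,0,0,7.5,0.05],
    [0,-2.4,0,0,0,7.5,0.05],
    [0,-2.4,0,0,0,7.5,0.05],
    [0,-2.4,0,0,0,7.5,0.05],
    [0,-2.4,0,0,0,7.5,0.05],
    [0,-2.4,0,0,0,7.5,0.05],
    [0,-2.4,0,0,0,7.5,0.05],
    [0,-2.4,0,0,0,7.5,0.05],
    [0,-1.3,0,0,0,1.6,0.05],
    [0,0,0,0,0,0,0.05],
    [0,0,0,0,0,0,0.05]
  ]
}}

```text
time: 31.6
position: [0.471, -0.3014, 0.1992]
tcp_rot: [[-0.993, -0.117, -0.002], [-0.117, 0.993, 0.002], [0.002, 0.002, -1.0]]
force: [-0.8, 0.3, -0.0]
finger_gap: 0.0406
grasp_force: 31.0
```

Run:
```python
from h import *
cap('wrist','w7'); b=cv2.imread('pics/w7.png'); cv2.imwrite('pics/v7.png',b)
s=telemetry.sense();print(s['position'],np.round(s['tcp_rot'],4).tolist(),s['finger_gap'],s['joint_pos'])
```

```text
[ 0.47111353 -0.30109939  0.19945662] [[-0.993, -0.1181, -0.0017], [-0.1181, 0.993, 0.0018], [0.0014, 0.002, -1.0]] 0.040539007917199665 [-3.92181639e+01  1.11238793e+01 -1.37990630e+01  6.52171345e+01
  2.06704679e-02 -4.59990480e+01]
```

View pics/v7.png

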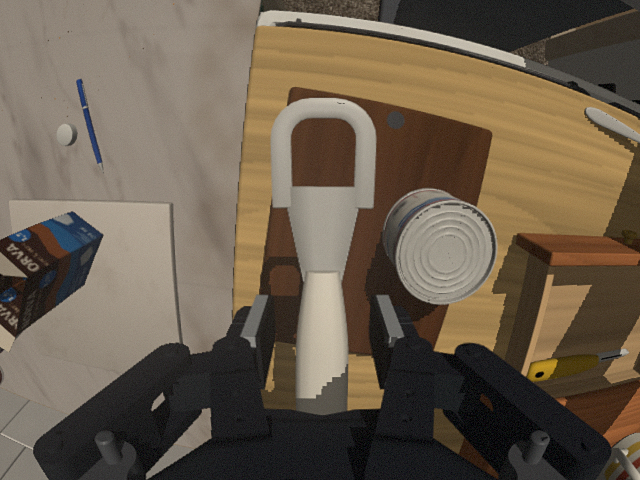

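Run:
```python
from h import *
c=load('w7')
A=at(c,291,88,.034,True);B=at(c,491,130,.034,True);T=at(c,441,255,.092,True)
print(A,B,np.linalg.norm(A-B),T); d=(A-B)/np.linalg.norm(A-B); print(np.degrees(np.arctan2(d[0],-d[1])))
# board y axis = (B-A); x axis perpendicular
y=-d[:2]; x=np.array([y[1],-y[0]]); m=(A+B)[:2]/2; print('strip',m+.11*x-.043*y)
```

```text
[ 0.36270474 -0.33581048  0.034     ] [ 0.36978587 -0.17179295  0.034     ] 0.16417031449515782 [ 0.46404686 -0.21909109  0.092     ]
-2.472094928883825
strip [ 0.47428822 -0.30150631]
```

Emit:
{"name": "send_rows", "arguments": {
  "series": [
    [0.25,0,-1,0,0,-5,0.05],
    [0,0,-2.5,0,0,-5,0.05],
    [0,0,-2.5,0,0,0,0.05],
    [0,0,-2.5,0,0,0,0.05],
    [0,0,-2.5,0,0,0,0.05],
    [0,0,-1.5,0,0,0,0.05],
    [0,0,-0.8,0,0,0,0.05],
    [0,0,0,0,0,0,0.05],
    [0,0,0,0,0,0,0.05],
    [0,0,0,0,0,0,0.05]
  ]
}}

```text
time: 32.65
position: [0.4752, -0.3027, 0.0688]
tcp_rot: [[-0.998, 0.056, 0.002], [0.056, 0.998, -0.001], [-0.002, -0.001, -1.0]]
force: [0.6, -0.6, -0.8]
finger_gap: 0.0408
grasp_force: 31.0
```

Emit:
{"name": "send_rows", "arguments": {
  "series": [
    [0,0,-0.4,0,0,0,0.05],
    [0,0,-0.3,0,0,0,0.05],
    [0,0,-0.2,0,0,0,0.05],
    [0,0,0,0,0,0,0.05],
    [0,0,0,0,0,0,0.05]
  ]
}}

```text
time: 33.15
position: [0.4761, -0.3041, 0.0621]
tcp_rot: [[-0.998, 0.056, 0.004], [0.056, 0.998, -0.003], [-0.004, -0.003, -1.0]]
force: [-2.7, -0.7, 16.7]
finger_gap: 0.0404
grasp_force: 30.3
```

Emit:
{"name": "send_rows", "arguments": {
  "series": [
    [0,0,0.2,0,0,0,0.05],
    [0,0,0,0,0,0,0.5],
    [0,0,0,0,0,0,0.58],
    [0,0,0,0,0,0,0.58],
    [0,0,0,0,0,0,0.58],
    [0,0,2,0,0,0,0.58],
    [0,0,3,0,0,0,0.58],
    [0,0,3,0,0,0,0.58],
    [0,0,3,0,0,0,0.58],
    [0,0,3,0,0,0,0.58],
    [0,0,0,0,0,0,0.58],
    [0,0,0,0,0,0,0.58]
  ]
}}

```text
time: 34.35
position: [0.4746, -0.3024, 0.201]
tcp_rot: [[-0.998, 0.056, 0.001], [0.056, 0.998, -0.001], [-0.001, -0.001, -1.0]]
force: [0.1, 0.7, -0.0]
finger_gap: 0.0494
grasp_force: 0.0
```

Run:
```python
from h import *
cap('top','top5'); cap('wrist','w8')
a=cv2.imread('pics/top5.png')[195:365,130:510]; b=cv2.imread('pics/w8.png')[0:360]
b=cv2.resize(b,(400,225)); a=cv2.resize(a,(760,340)); b=cv2.copyMakeBorder(b,0,0,0,360,0)
cv2.imwrite('pics/v8.png',np.vstack([a,b]))
s=telemetry.sense();print(s['position'])
```

```text
[ 0.47344246 -0.30152346  0.19904401]
```

View pics/v8.png

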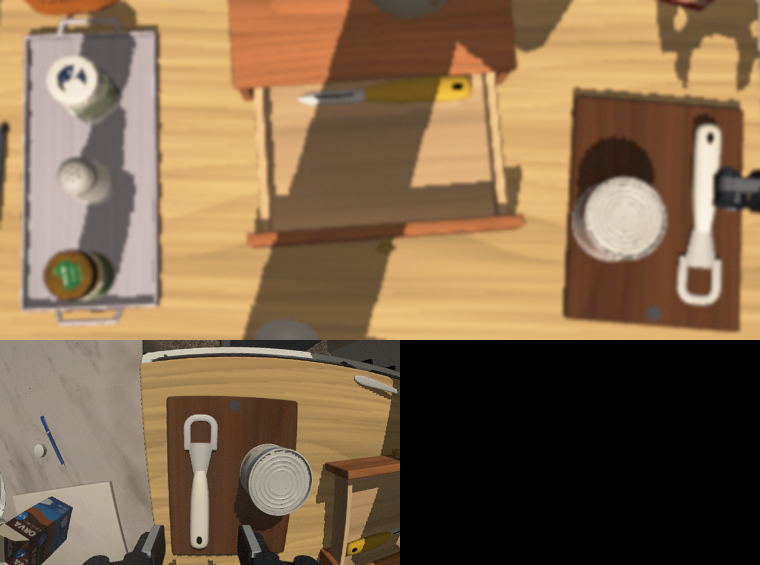

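Run:
```python
from h import *
c=load('top5')
P=[at(c,483.5,257,.044),at(c,480,347,.044)]; m=(P[0]+P[1])[:2]/2-np.array([.4729,-.262]); t=np.radians(-3.2)
x=np.array([np.cos(t),np.sin(t)]);y=np.array([-x[1],x[0]]); print(m@x,m@y,np.linalg.norm(P[0]-P[1]))
```

```text
0.0019028178609387515 -0.044612582287469824 0.17451598507399244
```

Emit:
{"name": "send_rows", "arguments": {
  "series": [
    [0,1.4,0,0,0,0.6,0],
    [-0.5,2.5,0,0,0,0.6,0],
    [-0.6,2.5,0,0,0,0.6,0],
    [-0.6,2.5,0,0,0,0.6,0],
    [-0.6,2.5,0,0,0,0.6,0],
    [-0.6,2.5,0,0,0,0.6,0],
    [-0.6,2.5,0,0,0,0.6,0],
    [-0.6,2.5,0,0,0,0.6,0],
    [-0.6,2.5,0,0,0,0.6,0],
    [-0.6,2.5,0,0,0,0.6,0],
    [-0.6,2.5,0,0,0,0.6,0],
    [-0.6,2.5,0,0,0,0.6,0],
    [-0.6,2.5,0,0,0,0.6,0],
    [-0.6,2.5,0,0,0,0.6,0],
    [0,0,0,0.6,-6.65,0,0],
    [0,0,0,0.6,-6.65,0,0],
    [0,0,0,0.6,-6.65,0,0],
    [0,0,0,0,0,0,0],
    [0,0,0,0,0,0,0]
  ]
}}

```text
time: 36.35
position: [0.396, 0.0372, 0.1996]
tcp_rot: [[-0.937, -0.091, 0.339], [-0.085, 0.996, 0.031], [-0.34, 0.0, -0.94]]
force: [0.8, -0.2, -0.1]
finger_gap: -0.0002
grasp_force: 0.0
```

Emit:
{"name": "send_rows", "arguments": {
  "series": [
    [0,0,-2,0,0,0,0],
    [0,0,-2.5,0,0,0,0],
    [0,0,-2.5,0,0,0,0],
    [0,0,-2.5,0,0,0,0],
    [0,0,-2,0,0,0,0],
    [0,0,-1,0,0,0,0],
    [0,0,0,0,0,0,0],
    [1,0.09,0,0,0,0,0],
    [1,0.09,0,0,0,0,0],
    [1,0.09,0,0,0,0,0],
    [1,0.09,0,0,0,0,0],
    [1,0.09,0,0,0,0,0],
    [1,0.09,0,0,0,0,0],
    [0,0,0,0,0,0,0]
  ]
}}

```text
time: 37.75
position: [0.4598, 0.0422, 0.0764]
tcp_rot: [[-0.935, -0.091, 0.344], [-0.086, 0.996, 0.031], [-0.345, -0.001, -0.939]]
force: [0.5, -0.7, -0.4]
finger_gap: 0.0001
grasp_force: 0.0
```

Emit:
{"name": "send_rows", "arguments": {
  "series": [
    [1,0.09,0,0,0,0,0],
    [1,0.09,0,0,0,0,0],
    [1,0.09,0,0,0,0,0],
    [1,0.09,0,0,0,0,0],
    [1,0.09,0,0,0,0,0],
    [1,0.09,0,0,0,0,0],
    [1,0.09,0,0,0,0,0],
    [0.8,0.07,0,0,0,0,0],
    [0.5,0.05,0,0,0,0,0],
    [0.3,0.03,0,0,0,0,0],
    [0,0,0,0,0,0,0],
    [0,0,0,0,0,0,0]
  ]
}}

```text
time: 38.95
position: [0.5437, 0.0499, 0.0759]
tcp_rot: [[-0.935, -0.091, 0.342], [-0.085, 0.996, 0.031], [-0.343, -0.001, -0.939]]
force: [0.0, -0.4, -0.8]
finger_gap: -0.0
grasp_force: 0.0
```

Emit:
{"name": "send_rows", "arguments": {
  "series": [
    [0.4,0.04,0,0,0,0,0],
    [0.4,0.04,0,0,0,0,0],
    [0.3,0.03,0,0,0,0,0],
    [0.2,0.02,0,0,0,0,0],
    [0,0,0,0,0,0,0],
    [0,0,0,0,0,0,0]
  ]
}}

```text
time: 39.55
position: [0.5565, 0.0513, 0.0755]
tcp_rot: [[-0.936, -0.091, 0.341], [-0.085, 0.996, 0.031], [-0.343, -0.0, -0.939]]
force: [-0.4, 0.4, 0.1]
finger_gap: -0.0001
grasp_force: 0.2
```

Emit:
{"name": "send_rows", "arguments": {
  "series": [
    [0.3,0.03,0,0,0,0,0],
    [0.3,0.03,0,0,0,0,0],
    [0,0,0,0,0,0,0],
    [0,0,0,0,0,0,0]
  ]
}}

```text
time: 39.95
position: [0.557, 0.0516, 0.0731]
tcp_rot: [[-0.939, -0.09, 0.332], [-0.085, 0.996, 0.03], [-0.333, -0.0, -0.943]]
force: [-12.3, -1.0, 8.3]
finger_gap: 0.0001
grasp_force: 6.4
```

Emit:
{"name": "send_rows", "arguments": {
  "series": [
    [0.2,0.02,0,0,0,0,0],
    [0.2,0.02,0,0,0,0,0],
    [0,0,0,0,0,0,0],
    [0,0,0,0,0,0,0]
  ]
}}

```text
time: 40.35
position: [0.5572, 0.0519, 0.0714]
tcp_rot: [[-0.942, -0.09, 0.325], [-0.085, 0.996, 0.029], [-0.326, -0.0, -0.945]]
force: [-20.7, -2.5, 12.4]
finger_gap: 0.0001
grasp_force: 10.3
```

Emit:
{"name": "send_rows", "arguments": {
  "series": [
    [-1.5,-0.14,0,0,0,0,0],
    [-2.5,-0.2,0,0,0,0,0],
    [-2,0,1.5,0,0,0,0],
    [0,0,3,0,0,0,0.5],
    [0,0,4,0,0,0,1],
    [0,0,4,-0.6,6.65,0,1],
    [0,0.5,0,-0.6,6.65,0,1],
    [-0.5,2,0,-0.6,6.65,0,1],
    [-0.8,2.5,0,0,0,0,1],
    [-1,2.5,0,0,0,0,1],
    [-1,2.5,0,0,0,0,1],
    [-1,2.5,0,0,0,0,1],
    [-1,2.5,0,0,0,0,1],
    [-1,2.5,0,0,0,0,1],
    [-1,2.5,0,0,0,0,1],
    [-1,2.5,0,0,0,0,1],
    [-0.5,1,0,0,0,0,1],
    [0,0,0,0,0,0,1],
    [0,0,0,0,0,0,1]
  ]
}}

```text
time: 42.25
position: [0.4188, 0.2835, 0.1976]
tcp_rot: [[-0.996, -0.091, 0.008], [-0.091, 0.996, 0.0], [-0.008, -0.0, -1.0]]
force: [-0.2, -0.6, 0.2]
finger_gap: 0.0849
grasp_force: 0.0
```

Run:
```python
from h import *
cap('top','top6'); cap('wrist','w9')
a=cv2.imread('pics/top6.png')[195:365,130:510]; b=cv2.imread('pics/w9.png')[0:480]
b=cv2.resize(b,(400,300)); a=cv2.resize(a,(600,268)); b=cv2.copyMakeBorder(b,0,0,0,200,0)
cv2.imwrite('pics/v9.png',np.vstack([a,b]))
s=telemetry.sense();print(s['position'],np.round(s['tcp_rot'],3).tolist())
```

```text
[0.41902603 0.28310822 0.19757424] [[-0.996, -0.089, 0.008], [-0.089, 0.996, 0.0], [-0.008, -0.0, -1.0]]
```

View pics/v9.png

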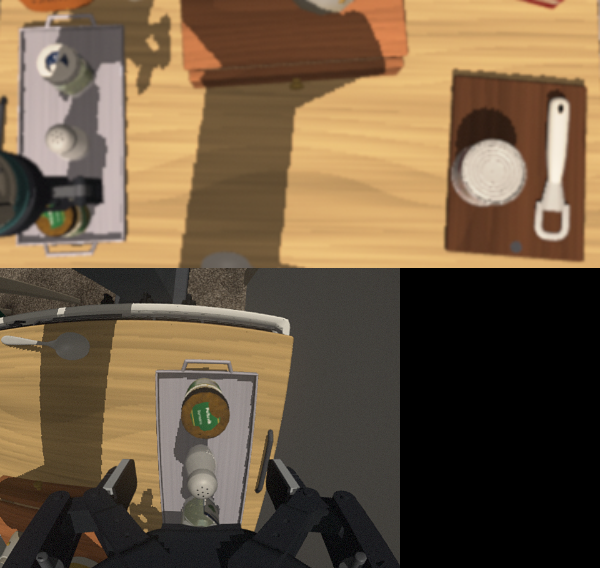

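Emit:
{"name": "send_rows", "arguments": {
  "series": [
    [-1,0.25,0,-0.04,0.45,0,1],
    [-1.05,0,0,0,0,0,1],
    [0,0,-2,0,0,0,1],
    [0,0,-2.5,0,0,0,1],
    [0,0,-2.5,0,0,0,1],
    [0,0,-2,0,0,0,1],
    [0,0,-0.9,0,0,0,1],
    [0,0,0,0,0,0,1],
    [0,0,0,0,0,0,1]
  ]
}}

```text
time: 43.25
position: [0.3983, 0.2866, 0.0992]
tcp_rot: [[-0.996, -0.091, 0.001], [-0.091, 0.996, 0.001], [-0.001, 0.0, -1.0]]
force: [0.6, -0.2, 0.4]
finger_gap: 0.0855
grasp_force: 0.0
```

Emit:
{"name": "send_rows", "arguments": {
  "series": [
    [0,0,0,0,0,0,0.8],
    [0,0,0,0,0,0,0.7],
    [0,0,0,0,0,0,0.6],
    [0,0,0,0,0,0,0.5],
    [0,0,0,0,0,0,0.4],
    [0,0,0,0,0,0,0.3],
    [0,0,0,0,0,0,0.3],
    [0,0,0,0,0,0,0.3]
  ]
}}

```text
time: 44.05
position: [0.3986, 0.2864, 0.0992]
tcp_rot: [[-0.996, -0.09, 0.001], [-0.09, 0.996, 0.0], [-0.001, -0.0, -1.0]]
force: [-0.3, -1.5, 5.8]
finger_gap: 0.0434
grasp_force: 30.0
```

Emit:
{"name": "send_rows", "arguments": {
  "series": [
    [0,0,1,0,0,0,0.3],
    [0,0,2,0,0,0,0.3],
    [0,0,2,0,0,0,0.3],
    [0,-1,2,0,0,0,0.3],
    [0,-2.5,0,0,0,0,0.3],
    [0,-2.5,0,0,0,0,0.3],
    [0.6,-2.5,0,0,0,0,0.3],
    [0.6,-2.5,0,0,0,0,0.3],
    [0.6,-2.5,0,0,0,0,0.3],
    [0.6,-2.5,0,0,0,0,0.3],
    [0.6,-2.5,0,0,0,0,0.3],
    [0.6,-2.5,0,0,0,0,0.3],
    [0.6,-2.5,0,0,0,0,0.3],
    [0.6,-2.5,0,0,0,0,0.3],
    [0.6,-2.5,0,0,0,0,0.3],
    [0.6,-2.5,0,0,0,0,0.3],
    [0.6,-2.5,0,0,0,0,0.3],
    [0.3,-2.5,0,0,0,0,0.3],
    [0,-1.9,0,0,0,0,0.3]
  ]
}}

```text
time: 45.95
position: [0.4672, -0.0938, 0.1686]
tcp_rot: [[-0.996, -0.09, 0.0], [-0.09, 0.996, 0.0], [-0.0, 0.0, -1.0]]
force: [0.1, 0.8, -1.3]
finger_gap: 0.0433
grasp_force: 30.7
```

Emit:
{"name": "send_rows", "arguments": {
  "series": [
    [0,0,-1,0,0,0,0.3],
    [0,0,-2,0,0,0,0.3],
    [0,0,-2,0,0,0,0.3],
    [0,0,-1,0,0,0,0.3],
    [0,0,0,0,0,0,0.3],
    [0,0,0,0,0,0,0.3],
    [0,0,0,0,0,0,0.3]
  ]
}}

```text
time: 46.65
position: [0.4679, -0.0927, 0.1095]
tcp_rot: [[-0.996, -0.091, 0.002], [-0.091, 0.996, -0.0], [-0.002, -0.001, -1.0]]
force: [-0.6, -0.4, -0.1]
finger_gap: 0.0433
grasp_force: 30.8
```

Emit:
{"name": "send_rows", "arguments": {
  "series": [
    [0,0,-0.5,0,0,0,0.3],
    [0,0,-0.4,0,0,0,0.3],
    [0,0,-0.25,0,0,0,0.3],
    [0,0,-0.15,0,0,0,0.3],
    [0,0,0,0,0,0,0.3],
    [0,0,0,0,0,0,0.3]
  ]
}}

```text
time: 47.25
position: [0.4673, -0.0927, 0.0962]
tcp_rot: [[-0.996, -0.091, 0.0], [-0.091, 0.996, 0.0], [-0.0, 0.0, -1.0]]
force: [-1.7, -0.2, 6.0]
finger_gap: 0.0431
grasp_force: 30.5
```

Emit:
{"name": "send_rows", "arguments": {
  "series": [
    [0,0,0,0,0,0,0.5],
    [0,0,0,0,0,0,0.7],
    [0,0,0,0,0,0,1],
    [0,0,0,0,0,0,1],
    [0,0,0,0,0,0,1],
    [0,0,3,0,0,0,1],
    [0,0,4,0,0,0,1],
    [0,0,2,0,0,0,1],
    [0,2,0,0,0,0,1],
    [0.2,3,0,0,0,0,1],
    [0.2,3,0,0,0,0,1],
    [0.2,3,0,0,0,0,1],
    [0.2,3,0,0,0,0,1],
    [0.2,3,0,0,0,0,1],
    [0.2,3,0,0,0,0,1],
    [0.2,3,0,0,0,0,1],
    [0.2,3,0,0,0,0,1],
    [0.2,3,0,0,0,0,1],
    [0.15,3,0,0,0,0,1]
  ]
}}

```text
time: 49.15
position: [0.4864, 0.2287, 0.1854]
tcp_rot: [[-0.996, -0.091, -0.0], [-0.091, 0.996, -0.0], [0.0, -0.0, -1.0]]
force: [0.5, 0.6, 0.9]
finger_gap: 0.0856
grasp_force: 0.0
```

Emit:
{"name": "send_rows", "arguments": {
  "series": [
    [0,3,0,0,0,0,1],
    [0,2.5,0,0,0,0,1],
    [0,0.8,0,0,0,0,1],
    [0,0,-2,0,0,0,1],
    [0,0,-2,0,0,0,1],
    [0,0,0,0,0,0,1],
    [0,0,0,0,0,0,1]
  ]
}}

```text
time: 49.85
position: [0.4861, 0.2897, 0.1453]
tcp_rot: [[-0.996, -0.09, -0.001], [-0.09, 0.996, -0.001], [0.001, -0.001, -1.0]]
force: [0.3, 0.3, -0.5]
finger_gap: 0.0855
grasp_force: 0.0
```

Emit:
{"name": "send_rows", "arguments": {
  "series": [
    [-0.1,0,-2,0,0,0,1],
    [0,0,-2,0,0,0,1],
    [0,0,-1.45,0,0,0,1],
    [0,0,0,0,0,0,1],
    [0,0,0,0,0,0,0.8],
    [0,0,0,0,0,0,0.7],
    [0,0,0,0,0,0,0.6],
    [0,0,0,0,0,0,0.5],
    [0,0,0,0,0,0,0.4],
    [0,0,0,0,0,0,0.3],
    [0,0,0,0,0,0,0.3],
    [0,0,0,0,0,0,0.3]
  ]
}}

```text
time: 51.05
position: [0.4861, 0.2905, 0.0918]
tcp_rot: [[-0.996, -0.091, 0.001], [-0.091, 0.996, 0.0], [-0.001, 0.0, -1.0]]
force: [-0.6, -1.3, 5.9]
finger_gap: 0.0337
grasp_force: 29.1
```

Emit:
{"name": "send_rows", "arguments": {
  "series": [
    [0,0,1,0,0,0,0.3],
    [0,0,2,0,0,0,0.3],
    [0,0,2,0,0,0,0.3],
    [0,-1.4,2,0,0,0,0.3],
    [-0.2,-2.5,0,0,0,0,0.3],
    [-0.3,-2.5,0,0,0,0,0.3],
    [-0.3,-2.5,0,0,0,0,0.3],
    [-0.3,-2.5,0,0,0,0,0.3],
    [-0.3,-2.5,0,0,0,0,0.3],
    [-0.3,-2.5,0,0,0,0,0.3],
    [-0.3,-2.5,0,0,0,0,0.3],
    [-0.3,-2.5,0,0,0,0,0.3],
    [-0.3,-2.5,0,0,0,0,0.3],
    [-0.3,-2.5,0,0,0,0,0.3],
    [-0.1,-1.6,0,0,0,0,0.3],
    [0,0,0,0,0,0,0.3],
    [0,0,0,0,0,0,0.3]
  ]
}}

```text
time: 52.75
position: [0.4552, 0.0105, 0.161]
tcp_rot: [[-0.996, -0.09, -0.0], [-0.09, 0.996, 0.001], [0.0, 0.001, -1.0]]
force: [0.1, -0.1, -0.7]
finger_gap: 0.0341
grasp_force: 29.2
```

Emit:
{"name": "send_rows", "arguments": {
  "series": [
    [0,0,-1,0,0,0,0.3],
    [0,0,-2,0,0,0,0.3],
    [0,0,-2,0,0,0,0.3],
    [0,0,-1,0,0,0,0.3],
    [0,0,-0.6,0,0,0,0.3],
    [0,0,-0.3,0,0,0,0.3],
    [0,0,-0.2,0,0,0,0.3],
    [0,0,0,0,0,0,0.3],
    [0,0,0,0,0,0,0.3]
  ]
}}

```text
time: 53.65
position: [0.4561, 0.0103, 0.0907]
tcp_rot: [[-0.996, -0.091, 0.001], [-0.091, 0.996, -0.0], [-0.001, -0.0, -1.0]]
force: [-0.2, -0.5, -1.1]
finger_gap: 0.034
grasp_force: 29.2
```

Now the last 2 mm, release, and go for spice_a at (0.573, 0.295).

Emit:
{"name": "send_rows", "arguments": {
  "series": [
    [0,0,-0.2,0,0,0,0.3],
    [0,0,0,0,0,0,0.3],
    [0,0,0,0,0,0,0.5],
    [0,0,0,0,0,0,0.7],
    [0,0,0,0,0,0,1],
    [0,0,0,0,0,0,1],
    [0,0,0,0,0,0,1],
    [0,0,3,0,0,0,1],
    [0,0,4,0,0,0,1],
    [0,0,2,0,0,0,1],
    [0,2,0,0,0,0,1],
    [0,3,0,0,0,0,1],
    [0,3,0,0,0,0,1],
    [0,3,0,0,0,0,1],
    [0,3,0,0,0,0,1],
    [0.5,3,0,0,0,0,1],
    [1.2,3,0,0,0,0,1],
    [2,2.5,0,0,0,0,1],
    [2,2.5,0,0,0,0,1],
    [2,2.3,0,0,0,0,1]
  ]
}}

```text
time: 55.65
position: [0.533, 0.2847, 0.1778]
tcp_rot: [[-0.996, -0.091, -0.0], [-0.091, 0.996, -0.0], [0.0, 0.0, -1.0]]
force: [-0.6, 0.2, 1.4]
finger_gap: 0.0854
grasp_force: 0.0
```

Emit:
{"name": "send_rows", "arguments": {
  "series": [
    [2,1.2,0,0,0,0,1],
    [1.5,0,0,0,0,0,1],
    [0.5,0,0,0,0,0,1],
    [0,0,-2,0,0,0,1],
    [0,0,-1,0,0,0,1],
    [0,0,0,0,0,0,1],
    [0,0,0,0,0,0,1]
  ]
}}

```text
time: 56.35
position: [0.5718, 0.2951, 0.1478]
tcp_rot: [[-0.996, -0.09, -0.001], [-0.09, 0.996, -0.0], [0.001, -0.0, -1.0]]
force: [0.3, -0.4, 0.1]
finger_gap: 0.0851
grasp_force: 0.0
```

Emit:
{"name": "send_rows", "arguments": {
  "series": [
    [0.1,0,-2,0,0,0,1],
    [0,0,-2,0,0,0,1],
    [0,0,-1.6,0,0,0,1],
    [0,0,0,0,0,0,1],
    [0,0,0,0,0,0,0.8],
    [0,0,0,0,0,0,0.7],
    [0,0,0,0,0,0,0.6],
    [0,0,0,0,0,0,0.5],
    [0,0,0,0,0,0,0.4],
    [0,0,0,0,0,0,0.3],
    [0,0,0,0,0,0,0.3],
    [0,0,0,0,0,0,0.3]
  ]
}}

```text
time: 57.55
position: [0.5748, 0.2958, 0.0942]
tcp_rot: [[-0.996, -0.091, 0.003], [-0.091, 0.996, 0.001], [-0.003, 0.001, -1.0]]
force: [-0.6, -0.8, 6.2]
finger_gap: 0.0517
grasp_force: 30.7
```

Emit:
{"name": "send_rows", "arguments": {
  "series": [
    [0,0,1,0,0,0,0.3],
    [0,0,2,0,0,0,0.3],
    [0,0,2,0,0,0,0.3],
    [0,0,2,0,0,0,0.3],
    [-1,0,0,0,0,0,0.3],
    [-2,0,0,0,0,0,0.3],
    [-2,-1,0,0,0,0,0.3],
    [-2,-1.8,0,0,0,0,0.3],
    [-2,-2,0,0,0,0,0.3],
    [-2,-2,0,0,0,0,0.3],
    [-1.2,-2.5,0,0,0,0,0.3],
    [-0.4,-2.5,0,0,0,0,0.3],
    [0,-2.5,0,0,0,0,0.3],
    [0,-2.5,0,0,0,0,0.3],
    [0,-2,0,0,0,0,0.3],
    [0,0,0,0,0,0,0.3],
    [0,0,0,0,0,0,0.3]
  ]
}}

```text
time: 59.25
position: [0.4465, 0.1075, 0.1614]
tcp_rot: [[-0.996, -0.09, -0.001], [-0.09, 0.996, 0.001], [0.001, 0.001, -1.0]]
force: [-0.1, -0.2, -1.2]
finger_gap: 0.0517
grasp_force: 31.6
```

Emit:
{"name": "send_rows", "arguments": {
  "series": [
    [0,0,-1,0,0,0,0.3],
    [0,0,-2,0,0,0,0.3],
    [0,0,-2,0,0,0,0.3],
    [0,0,-1,0,0,0,0.3],
    [0,0,-0.5,0,0,0,0.3],
    [0,0,-0.2,0,0,0,0.3],
    [0,0,0,0,0,0,0.3],
    [0,0,0,0,0,0,0.3]
  ]
}}

```text
time: 60.05
position: [0.4483, 0.1075, 0.0958]
tcp_rot: [[-0.996, -0.091, 0.002], [-0.091, 0.996, 0.0], [-0.002, 0.0, -1.0]]
force: [0.4, 0.2, -0.5]
finger_gap: 0.0515
grasp_force: 31.6
```

Emit:
{"name": "send_rows", "arguments": {
  "series": [
    [-0.1,0,-0.3,0,0,0,0.3],
    [0,0,-0.15,0,0,0,0.3],
    [0,0,0,0,0,0,0.3],
    [0,0,0,0,0,0,0.3]
  ]
}}

```text
time: 60.45
position: [0.447, 0.1074, 0.0912]
tcp_rot: [[-0.996, -0.09, 0.001], [-0.09, 0.996, 0.0], [-0.001, 0.0, -1.0]]
force: [-0.8, -0.1, 5.0]
finger_gap: 0.0514
grasp_force: 32.1
```

Release, rise and move left out of the top view to check.

Emit:
{"name": "send_rows", "arguments": {
  "series": [
    [0,0,0,0,0,0,0.6],
    [0,0,0,0,0,0,0.8],
    [0,0,0,0,0,0,1],
    [0,0,0,0,0,0,1],
    [0,0,0,0,0,0,1],
    [0,0,3,0,0,0,1],
    [0,0,4,0,0,0,1],
    [0,0,3,0,0,0,1],
    [0,2,0,0,0,0,1],
    [0,3,0,0,0,0,1],
    [0,3,0,0,0,0,1],
    [0,3,0,0,0,0,1],
    [0,3,0,0,0,0,1],
    [0,3,0,0,0,0,1],
    [0,2,0,0,0,0,1],
    [0,2,0,0,0,0,1],
    [0,0,0,0,0,0,1],
    [0,0,0,0,0,0,1]
  ]
}}

```text
time: 62.25
position: [0.4462, 0.3172, 0.1902]
tcp_rot: [[-0.996, -0.091, -0.001], [-0.091, 0.996, -0.001], [0.001, -0.001, -1.0]]
force: [0.2, -1.0, 0.7]
finger_gap: 0.0852
grasp_force: 0.0
```

Run:
```python
from h import *
cap('top','top7')
a=cv2.imread('pics/top0.png')[195:365,236:510]; b=cv2.imread('pics/top7.png')[195:365,236:510]
f=lambda x:cv2.resize(x,(480,298))
cv2.imwrite('pics/v10.png',np.vstack([f(a),f(b)]))
# shift of each cap vs start
A=cv2.imread('pics/top0.png',0);B=cv2.imread('pics/top7.png',0)
for n,u,v,r in(('a',267,308,13),('salt',321,305,10),('b',379,298,11),('tin',443,304,20)):
    t=A[v-r:v+r+1,u-r:u+r+1]; w=B[v-r-10:v+r+11,u-r-10:u+r+11]; m=cv2.matchTemplate(w,t,cv2.TM_CCOEFF_NORMED); _,s,_,l=cv2.minMaxLoc(m); print(n,s,l[0]-10,l[1]-10)
```

```text
a 0.8434341549873352 0 0
salt 0.8506163954734802 0 1
b 0.6882076263427734 -1 1
tin 0.9906138181686401 0 0
```

View pics/v10.png

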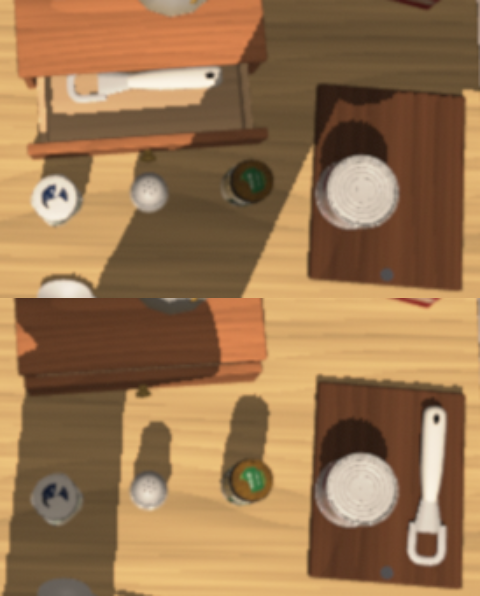

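All jars are upright and within about 3 mm of their starts, the drawer is shut, the opener is in place and the tin has not moved.

```bash
python3 -c "
from workcell import env
print(env.close_job())"
```

```text
the job is handed in; nothing more can be done
None
```

The job is handed in after about 62 s of the 125 s: the opener lies flat and lengthways about 2 mm from the middle of the board's free strip, the drawer is pushed to its stop, all three jars stand upright within about 3 mm of where they started, and the tin has not moved (all judged from the camera images and arm readings; the hand-in returned no verdict).

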